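# Walk a bowl blank round to the fence

### The job

The heavy wooden bowl blank stands askew in front of the metal fence. Without gripping or lifting it, walk it round a corner at a time with steady pushes of the fingers until one of its long sides (either one) squarely faces the fence while it still stands clear of it by a good finger's breadth; then push it straight up until that long side lies flat against the fence, all of it backed by the fence. Leave the bowl, the cup and the brush where they are.

Things in the scene. Friction and masses are not known exactly. Their poses are not given: they have to be found in the camera images.
- blank: Sawn block of pale wood, 100 mm (its x) by 150 (its y) by 55 high, 0.6 to 0.95 kg, upright sides, too wide to grasp. Long sides face its +x and -x, alike; the short ends are waxed pale; an 84 mm circle is drawn on top. Pushed square to a long side 50 to 60 mm off its middle, it turns about a point some 120 mm from its centre: 0.1 rad shifts the centre 12 mm. Origin: centre of underside; z up.
- fence: The fence: a fixed aluminium angle, 300 mm long (its y), 40 mm high. Its flat upright working face, 12 mm thick, looks to its -x, towards the blank and the robot; its foot and three ribs reach 60 mm behind (+x). Origin: bottom middle of the working face, at bench height. When the blank lies flat against it, the blank's origin is 50 mm from the face, at x = -50 mm in the fence's axes, and the blank's y is parallel to the fence's y.
- bowl: Bystander: loose turned dark wooden bowl, 110 mm across the rim, 62 mm high, upright. Stands to one side of the blank. Origin: centre of its underside.
- cup: Bystander: loose turned dark wooden cup, 68 mm across, 75 mm high, upright. Stands to the other side of the blank. Origin: centre of its underside.
- brush: Bystander: a loose hand brush lying on the bench behind the fence, roughly parallel to it, its length along its own x, under 40 mm high. Origin: underside, near its middle.

How it is judged:
By the outcome, as a careful person would: the job done as asked, in the order asked, and still so for the second after the job is handed in, with the robot touching nothing.
It also fails if it takes over 72 s, if anything falls off the work surface, if the arm or the gripper's body presses on something with over 40 N, if the wrist force passes 120 N, or if a joint passes its speed limit or range.

### The arm

A 6-joint arm with a two-finger parallel gripper is mounted at the origin on the work surface. World frame = base frame: x ahead of the robot, y to its left, z up, the work surface at z = 0. Lengths are in m, angles in rad, forces in N, time in s.
With the tool pointing down it reaches from about 0.375 to 0.975 m from the base axis. Payload 3.8 kg.
Tool frame: the origin (TCP) lies between the finger pads; the fingertips stand 14 mm ahead of it and the grasp point (between the pads) lies 5 mm behind it; z points along the fingers, y is the direction in which the jaws open and shut (so a half turn about z gives the same grasp; the last joint's range is limited). The gripper opens to 88 mm and grips with 3 to 60 N. Pads are 18 mm wide; open, the fingers measure 123 mm over their backs; the gripper's body (75 mm by 187 mm) begins 45 mm behind the grasp point.
Start: joints at [-1.291, 0.264, 1.604, -0, 1.274, -0.037], TCP at [0.21, -0.641, 0.231] pointing down, gripper open.
Joint ranges: [-2.63, 2.63], [-0.94, 2.18], [0.31, 2.57], [-1.31, 4.45], [0, 2.66], [-2.55, 2.55]. Speed limits (rad/s): [2.57, 2.57, 3.14, 3.14, 3.14, 3.14].

### API

Orientations are given as a 3x3 rotation matrix whose columns are the frame's x, y, z axes.
In Python, from station import * gives the robot as it stands.
- The arm moves only by the shell command python3 -m inch 'ROWS' [FORCE]. ROWS is JSON, a list of rows, each a list of 7 numbers: the opening, from 0 (shut) to 1 (fully open), then the shift along the world's x, y, z in m, then the turn, a rotation vector about the world's x, y, z in rad. A call has 1 to 12 rows; each row shifts and turns the pose as measured when the row begins; what a row does not reach is not made up. A row lasts 1/10 s, in which the tool goes at most 50 mm and 8.59 degrees, less where a joint would pass 70% of its speed; a pose out of reach is approached as far as the arm can. A call with a gripper value outside its range is refused whole. The fingers move at their own pace and stop on an object; FORCE is the grip in N (left out, the last holds). Time passes only in rows, so rows that do not move let the fingers close. It gives the time, the measured TCP pose, the force and the opening at its end, in the units of the state.
- observe(): the state, without advancing time (a new reading comes with each control period).
- capture(name): name is "scene" or "top" or "wrist"; returns a dict with "pixels" (420x560x3 uint8, red, green, blue), "vertical_fov" (degrees; the focal length in pixels is half the picture's height over the tangent of half this angle, whatever the lens; pixels are square), "cx", "cy" (the principal point, pixels), "dist_coeffs" ([k1, k2, p1, p2, k3] as OpenCV has them; the pictures are not rectified), "R" (3x3) and "t" (3): a world point X has camera coordinates R X + t. Camera axes: x right, y down, z forward; pixel columns grow to the right and rows downward; lengths in m; the calibration is good to about 2 mm. A picture is of the moment at which its call begins. There is no depth.
- close_job(): hands the job in, once; it reports no verdict.
The state is a dict: "clock": time; "joints": joint angles; "joint_velocities": joint speeds; "joint_torque": joint torques, N m; "position": TCP position; "tool_rot": TCP orientation; "force": force on the tool from outside, world axes, zero at the start; "ft_torque": the same for the moment, N m; "gripper_width": opening from 0.0 (shut) to 1.0 (fully open).
Only numpy, scipy, OpenCV 4.12 (cv2) and the standard library are available. Lean on these libraries where they do the work, as an engineer would, in place of code of your own. Each camera call takes 0.05 s, during which the arm holds its last target.

## Working session

There is one attempt and no reset: what is moved stays moved. The work goes in short steps, Python scripts to look and compute and a shell command to move; the robot and the scene stay as the last step left them, time stands still between calls to the robot, and variables do not carry over. Pictures are saved under pics/ and viewed, and the job is handed in when it is done.

```bash
ls; mkdir -p pics; python3 - <<'E'
from station import *
import cv2
for n in ("scene","top"):
    c=capture(n); cv2.imwrite(f"pics/{n}0.png",c["pixels"][:,:,::-1])
    print(n,c["vertical_fov"],c["cx"],c["cy"],c["dist_coeffs"],c["R"],c["t"])
s=observe();print(s["clock"],s["position"],s["tool_rot"],s["force"])
E
```

```text
pics
scene 45.090782201749334 269.47640726246124 212.84144553184458 [-0.114235  0.        0.        0.        0.      ] [[ 0.66231301  0.74917437  0.00890191]
 [ 0.60135451 -0.52446978 -0.60274721]
 [-0.44689398  0.40456052 -0.79788254]] [-0.43574412 -0.31656358  1.44943804]
top 46.21974838162741 273.914299783893 203.26986878062945 [-0.15279377  0.          0.          0.          0.        ] [[-0.00399123 -0.99997074 -0.0065257 ]
 [-0.98918015  0.00490502 -0.14662394]
 [ 0.14665166  0.00586989 -0.98917078]] [0.0407846  0.60445777 1.13337816]
0.1 [ 0.21008518 -0.64079377  0.22954151] [[ 9.50237983e-01  3.11524388e-01 -5.76447854e-04]
 [ 3.11524919e-01 -9.50236133e-01  1.87508403e-03]
 [ 3.63728247e-05 -1.96135394e-03 -9.99998076e-01]] [0.17190572 0.18315534 0.9781976 ]
```

View pics/top0.png

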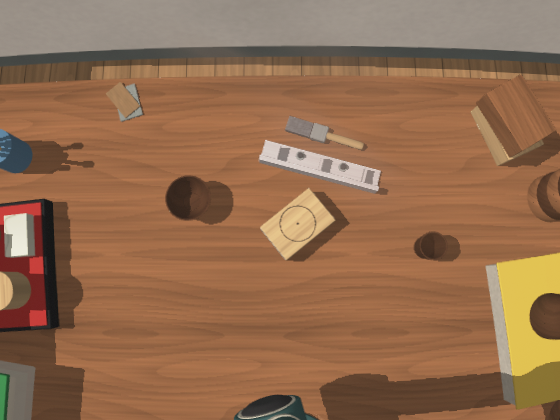

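View pics/scene0.png

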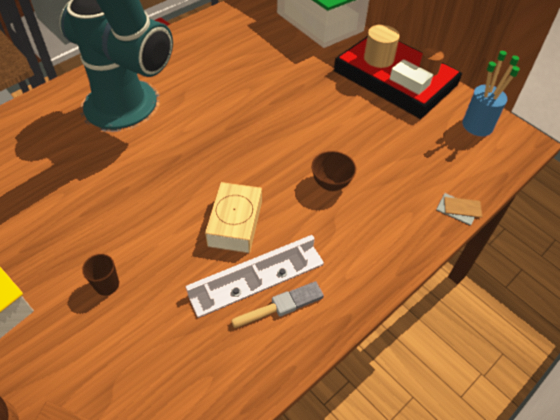

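```bash
cat > h.py <<'E'
from station import *
import cv2, numpy as np
def K(c):
    f=210/np.tan(np.radians(c["vertical_fov"])/2)
    return np.array([[f,0,c["cx"]],[0,f,c["cy"]],[0,0,1.]]),np.array(c["dist_coeffs"],float)
def topl(c,px,z):
    k,d=K(c);R=np.array(c["R"]);t=np.array(c["t"])
    u=cv2.undistortPoints(np.array(px,float).reshape(-1,1,2),k,d).reshape(-1,2)
    r=np.c_[u,np.ones(len(u))]@R; o=-R.T@t
    return o+r*((z-o[2])/r[:,2])[:,None]
def proj(c,P):
    k,d=K(c);R=np.array(c["R"]);t=np.array(c["t"])
    return cv2.projectPoints(np.array(P,float).reshape(-1,1,3),cv2.Rodrigues(R)[0],t,k,d)[0].reshape(-1,2)
def crop(c,u0,v0,u1,v1,s,name,polys=()):
    im=cv2.resize(c["pixels"][v0:v1,u0:u1,::-1],None,fx=s,fy=s,interpolation=cv2.INTER_CUBIC)
    for p in polys:
        cv2.polylines(im,[np.round(((p-[u0,v0])+.5)*s-.5).astype(int)],True,(255,0,0),1)
    cv2.imwrite(name,im)
E
python3 - <<'E'
from h import *
c=capture("top");crop(c,240,110,400,270,5,"pics/t1.png")
c=capture("scene");crop(c,170,170,340,340,3,"pics/s1.png")
E
python3 -c "
import cv2;i=cv2.imread('pics/t1.png');cv2.imwrite('pics/t1b.png',cv2.resize(i,(600,600)))"
```

```text
(no output)
```

View pics/t1b.png

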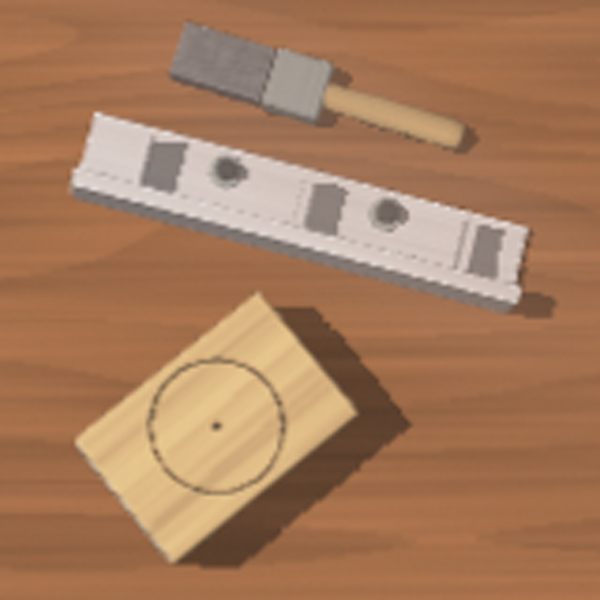

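View pics/s1.png

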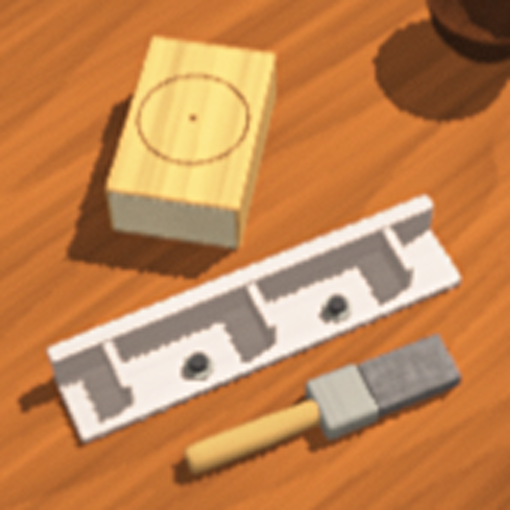

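```bash
python3 - <<'E'
from h import *
c=capture("top");s=capture("scene")
def T(p):return (np.array(p)+.5)/3.75-.5+[240,110]
def S(p):return (np.array(p)+.5)/3-.5+[170,170]
b=topl(c,T([(258,293),(357,411),(172,563),(76,443)]),.055)
b2=topl(s,S([(109,192),(241,210),(275,52),(153,38)]),.055)
for q in (b,b2):
    print(q.round(4),q.mean(0).round(4),[np.linalg.norm(q[i]-q[i-1]).round(4) for i in range(4)],[np.degrees(np.arctan2(*(q[i]-q[i-1])[1::-1])).round(1) for i in range(4)])
f=topl(c,T([(72,187),(518,303)]),.04);f2=topl(s,S([(431,197),(49,351)]),.04)
for q in (f,f2):
    print(q.round(4),q.mean(0),np.linalg.norm(q[0]-q[1]),np.degrees(np.arctan2(*(q[0]-q[1])[1::-1])))
print(topl(c,T([(216,426)]),.055), topl(s,S([(193,118)]),.055))
for p in [(187,198),(431,246)]: print(topl(c,[p],.065))
E
```

```text
[[ 0.6401 -0.0445  0.055 ]
 [ 0.5642 -0.1059  0.055 ]
 [ 0.4695  0.0115  0.055 ]
 [ 0.5449  0.0713  0.055 ]] [ 0.5547 -0.0169  0.055 ] [np.float64(0.1498), np.float64(0.0976), np.float64(0.1509), np.float64(0.0963)] [np.float64(-50.6), np.float64(-141.0), np.float64(128.9), np.float64(38.4)]
[[ 0.5657 -0.1055  0.055 ]
 [ 0.6415 -0.0427  0.055 ]
 [ 0.5447  0.0738  0.055 ]
 [ 0.4702  0.0105  0.055 ]] [ 0.5555 -0.016   0.055 ] [np.float64(0.1502), np.float64(0.0983), np.float64(0.1515), np.float64(0.0977)] [np.float64(-50.5), np.float64(39.6), np.float64(129.7), np.float64(-139.6)]
[[ 0.7135  0.0745  0.04  ]
 [ 0.6356 -0.214   0.04  ]] [ 0.67451233 -0.0697785   0.04      ] 0.2988236791852918 74.8915876605547
[[ 0.7176  0.0775  0.04  ]
 [ 0.6361 -0.2132  0.04  ]] [ 0.67686257 -0.06783947  0.04      ] 0.3018216727929084 74.34487291562529
[[ 0.55521978 -0.01680605  0.055     ]] [[ 0.55311767 -0.01590572  0.055     ]]
[[0.61527136 0.24391537 0.065     ]]
[[ 0.49794015 -0.33200276  0.065     ]]
```

```bash
python3 -m inch '[[0,0.027,0.039,0,0,0,0],[0,0.027,0.039,0,0,0,0],[0,0.027,0.039,0,0,0,0],[0,0.027,0.039,0,0,0,0],[0,0.027,0.039,0,0,0,0],[0,0.027,0.039,0,0,0,0],[0,0.027,0.039,0,0,0,0],[0,0.027,0.039,0,0,0,0],[0,0.027,0.039,0,0,0,0],[0,0.027,0.039,0,0,0,0],[0,0.027,0.039,0,0,0,0],[0,0.027,0.039,0,0,0,0]]' 20
```

```text
clock: 1.5
position: [0.539, -0.1596, 0.2308]
tool_rot: [[0.954, 0.3, 0.004], [0.3, -0.954, -0.004], [0.002, 0.005, -1.0]]
force: [0.6, -0.4, 0.2]
gripper_width: 0.004
```

```bash
python3 -m inch '[[0,0.028,0.038,0,0,0,0],[0,0.028,0.038,0,0,0,0],[0,0.028,0.038,0,0,0,0],[0,0.025,0.036,0,0,0,0],[0,0,0,-0.02,0,0,0],[0,0,0,-0.04,0,0,0],[0,0,0,-0.04,0,0,0],[0,0,0,0,0,0,0]]' 20
```

```text
clock: 2.3
position: [0.6567, 0.0064, 0.1313]
tool_rot: [[0.951, 0.31, 0.013], [0.31, -0.951, -0.003], [0.012, 0.007, -1.0]]
force: [-1.1, -0.6, -0.3]
gripper_width: 0.001
```

```bash
python3 -m inch '[[0,-0.009,-0.016,0,0.003,0.013,0],[0,0,0,0,0,0,0],[0,0,0,-0.03,0,0,0],[0,0,0,-0.03,0,0,0],[0,0,0,-0.02,0,0,0],[0,0,0,-0.01,0,0,0],[0,0,0,0,0,0,0]]' 20; python3 - <<'E'
from h import *
c=capture("top");crop(c,240,110,400,270,4,"pics/t2.png")
E
```

```text
clock: 3.0
position: [0.6569, -0.0159, 0.0559]
tool_rot: [[0.952, 0.305, 0.023], [0.305, -0.952, -0.001], [0.021, 0.008, -1.0]]
force: [-0.3, -0.5, 0.5]
gripper_width: 0.004
```

View pics/t2.png

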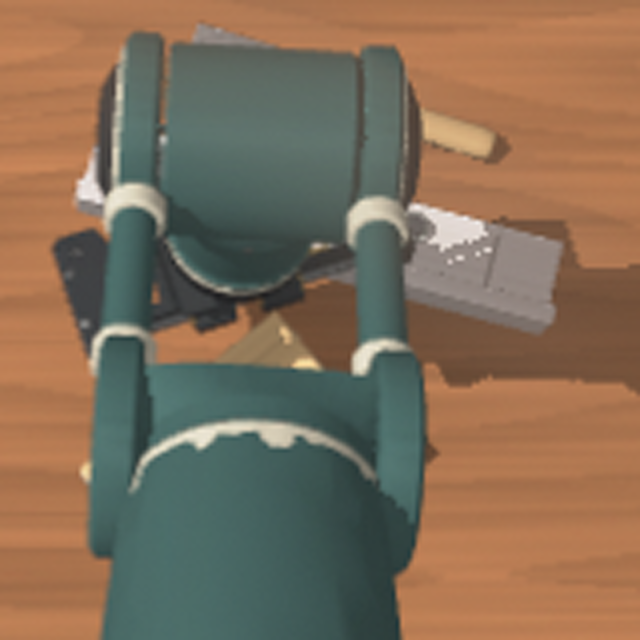

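```bash
python3 -m inch '[[0,-0.004,0.003,-0.015,0,0.02,0],[0,0,0,-0.012,0,0,0],[0,0,0,0,0,0,0],[0,0,0,0,0,0,0]]' 20; python3 - <<'E'
from h import *
c=capture("scene");crop(c,140,130,340,330,3,"pics/s2.png")
E
```

```text
clock: 3.45
position: [0.6569, -0.013, 0.0327]
tool_rot: [[0.952, 0.305, 0.01], [0.305, -0.952, -0.002], [0.009, 0.005, -1.0]]
force: [-0.8, 0.4, 0.0]
gripper_width: 0.004
```

View pics/s2.png

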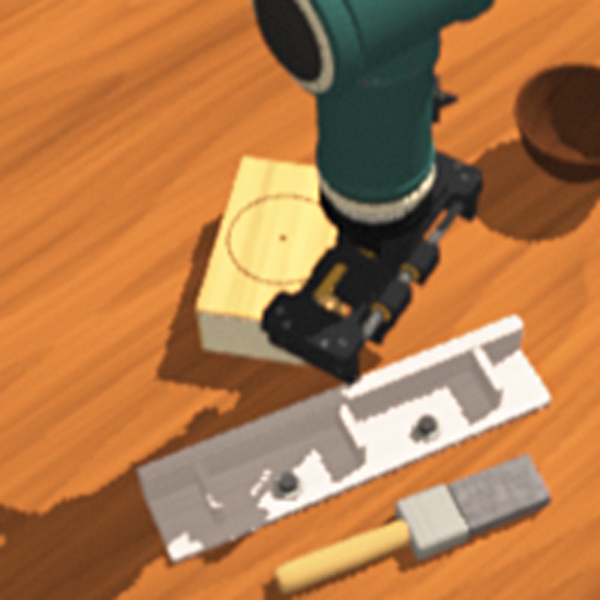

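```bash
python3 -m inch '[[0,-0.011,0.014,-0.004,0,0.008,0],[0,0,0,0,0,0,0],[0,-0.0046,-0.0038,0,0,0,0],[0,-0.0046,-0.0038,0,0,0,0],[0,-0.0046,-0.0038,0,0,0,0],[0,-0.0046,-0.0038,0,0,0,0],[0,-0.0046,-0.0038,0,0,0,0],[0,-0.0046,-0.0038,0,0,0,0],[0,-0.0046,-0.0036,0,0,0,0],[0,-0.0046,-0.0036,0,0,0,0]]' 20; python3 - <<'E'
from h import *
c=capture("scene");crop(c,140,130,340,330,3,"pics/s3.png")
E
```

```text
clock: 4.5
position: [0.6091, -0.03, 0.0307]
tool_rot: [[0.952, 0.305, 0.011], [0.305, -0.952, -0.002], [0.01, 0.005, -1.0]]
force: [3.2, 0.5, -2.2]
gripper_width: 0.003
```

View pics/s3.png

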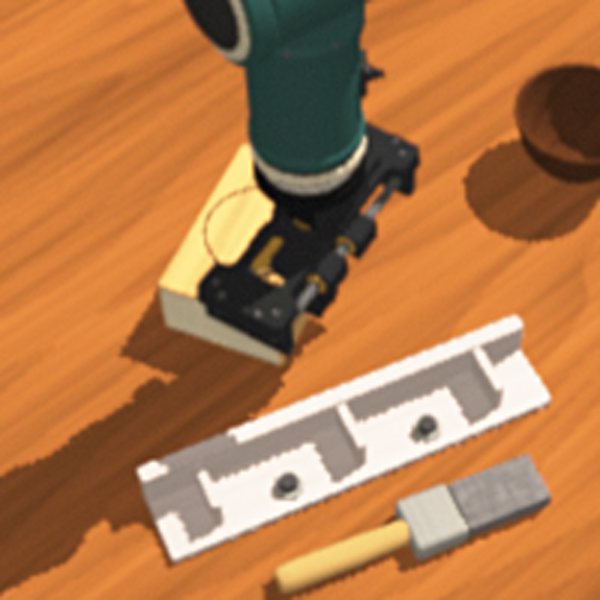

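```bash
cat >> h.py <<'E'
def edge(c,u0,v0,s,a,b,z=.055):
    "a=(-x,-y) corner, b=(-x,+y) corner in crop px -> blank pose"
    q=topl(c,(np.array([a,b])+.5)/s-.5+[u0,v0],z)
    d=q[1]-q[0];L=np.linalg.norm(d);y=d[:2]/L;x=np.array([y[1],-y[0]])
    ce=q.mean(0)[:2]+.05*x; th=np.arctan2(x[1],x[0]); F=np.array([.6755,-.069]);n=np.array([.9641,-.2656])
    t=np.array([.2656,.9641])
    print("L",L.round(4),"centre",ce.round(4),"yaw",np.degrees(th).round(1),"fence xy",((ce-F)@n).round(4),((ce-F)@t).round(4))
E
python3 - <<'E'
from h import *
c=capture("scene");edge(c,140,130,3,(160,290),(246,147))
E
```

```text
L 0.151 centre [ 0.5414 -0.0254] yaw 26.8 fence xy -0.1409 0.0065
```

```bash
python3 -m inch '[[0,-0.0054,-0.0025,0,0,0,0],[0,-0.0054,-0.0024,0,0,0,0],[0,-0.0056,-0.0020,0,0,0,0],[0,-0.0056,-0.0018,0,0,0,0],[0,-0.0057,-0.0016,0,0,0,0],[0,-0.0058,-0.0013,0,0,0,0],[0,-0.0058,-0.0010,0,0,0,0]]' 20; python3 - <<'E'
from h import *
c=capture("scene");crop(c,120,120,320,320,3,"pics/s4.png")
E
```

```text
clock: 5.3
position: [0.5678, -0.044, 0.0311]
tool_rot: [[0.952, 0.305, 0.013], [0.305, -0.952, -0.002], [0.012, 0.006, -1.0]]
force: [3.4, 0.2, -0.4]
gripper_width: 0.005
```

View pics/s4.png

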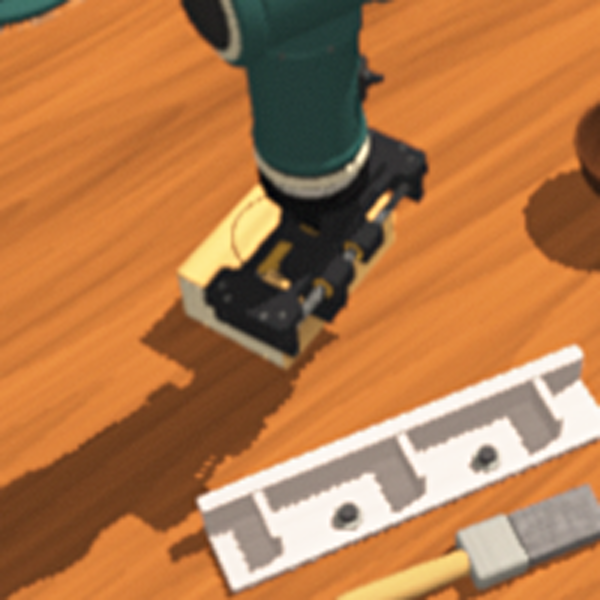

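```bash
python3 - <<'E'
from h import *
c=capture("scene")
edge(c,120,120,3,(178,272),(260,183))
q=topl(c,(np.array([(187,314),(290,368)])+.5)/3-.5+120,0);d=q[1]-q[0];print(q,np.linalg.norm(d),np.degrees(np.arctan2(d[1],d[0])))
E
```

```text
L 0.1052 centre [ 0.5065 -0.0482] yaw 16.6 fence xy -0.1684 -0.0248
[[ 4.73179886e-01 -1.12869724e-01  1.11022302e-16]
 [ 5.66996791e-01 -8.29137704e-02  0.00000000e+00]] 0.09848335241533589 17.708402245413872
```

```bash
python3 -m inch '[[0,0.015,0.005,0,0,0,0],[0,0,0,0.01,0,0,0],[0,0,0,0.04,0,0,0],[0,0,0,0.04,0,0,0],[0,0,0,0.03,0,0.01,0],[0,-0.025,0.005,0,0,0,-0.10],[0,-0.03,0.005,0,0,0,-0.10],[0,-0.03,0.005,0,0,0,-0.10],[0,-0.03,0.005,0,0,0,-0.10],[0,-0.03,0.005,0,0,0,-0.10],[0,-0.025,0.005,0,0,0,-0.08],[0,0,0,0,0,0,0]]' 20
```

```text
clock: 6.6
position: [0.4043, -0.005, 0.1605]
tool_rot: [[0.958, -0.286, -0.011], [-0.286, -0.958, 0.005], [-0.012, -0.002, -1.0]]
force: [-0.4, -0.4, 0.2]
gripper_width: 0.006
```

```bash
python3 - <<'E'
from h import *
c=capture("scene");crop(c,120,120,320,320,3,"pics/s5.png")
c=capture("top");crop(c,220,130,380,290,4,"pics/t5.png")
print(observe()["joints"])
E
```

```text
[-0.07813663 -0.19969381  2.21369918  0.00452569  1.13489047  1.77835143]
```

View pics/s5.png

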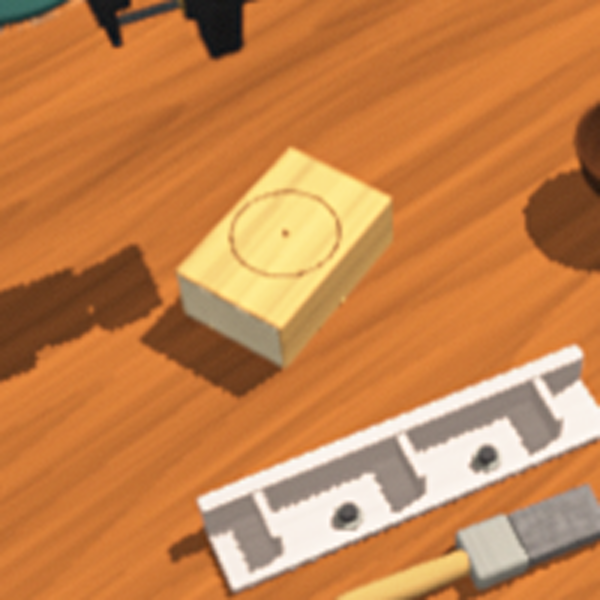

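View pics/t5.png

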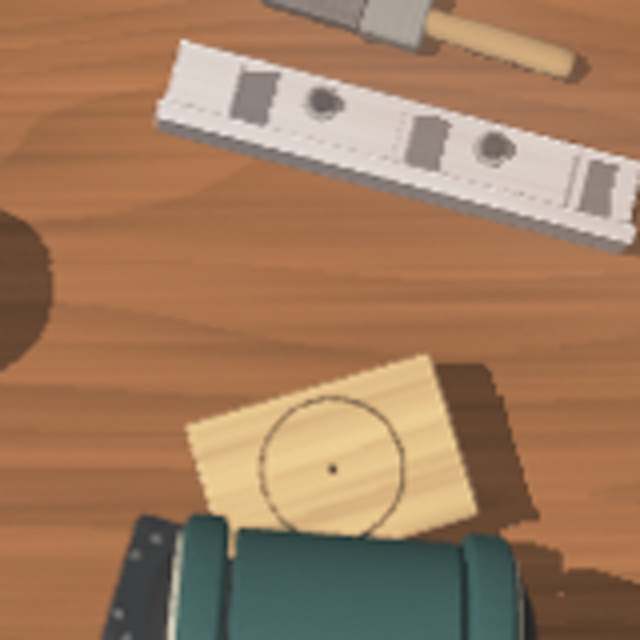

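```bash
python3 - <<'E'
from h import *
c=capture("scene")
edge(c,120,120,3,(178,272),(291,147))
q=topl(c,(np.array([(284,331),(392,199)])+.5)/3-.5+120,.055);d=q[1]-q[0];print(q,np.linalg.norm(d),np.degrees(np.arctan2(d[1],d[0]))-90)
c=capture("top")
q=topl(c,(np.array([(429,354),(186,428),(333,469)])+.5)/4-.5+[220,130],.055);d=q[1]-q[0];print(q,np.linalg.norm(d),np.degrees(np.arctan2(d[1],d[0]))-90)
E
```

```text
L 0.1497 centre [ 0.4993 -0.0266] yaw 17.2 fence xy -0.1811 -0.0059
[[ 0.56997148 -0.08556975  0.055     ]
 [ 0.52526815  0.05629038  0.055     ]] 0.1487369565062738 17.490816693098694
[[ 0.5669679  -0.08709351  0.055     ]
 [ 0.52391784  0.05664991  0.055     ]
 [ 0.49939302 -0.02948462  0.055     ]] 0.15005158812436659 16.672557879929528
```

```bash
python3 -m inch '[[0,0,0,-0.02,0,-0.01,0],[0,0,0,-0.03,0,0,0],[0,0,0,-0.03,0,0,0],[0,0,0,-0.02,0,0,0],[0,0,0,-0.01,0,0,0],[0,0,0,0,0,0,0]]' 20
```

```text
clock: 7.4
position: [0.4181, -0.0071, 0.0506]
tool_rot: [[0.96, -0.28, 0.01], [-0.28, -0.96, 0.004], [0.009, -0.006, -1.0]]
force: [0.1, 0.6, 0.5]
gripper_width: 0.005
```

```bash
python3 -m inch '[[0,-0.010,0,-0.010,0,0.01,0],[0,0,0,-0.010,0,0,0],[0,0,0,0,0,0,0],[0,0.006,0.0010,0,0,0,0],[0,0.006,0.0010,0,0,0,0],[0,0.006,0.0010,0,0,0,0],[0,0.006,0.0010,0,0,0,0],[0,0.006,0.0006,0,0,0,0],[0,0.006,0,0,0,0,0],[0,0.006,0,0,0,0,0],[0,0.006,0,0,0,0,0]]' 20
python3 - <<'E'
from h import *
c=capture("scene");crop(c,120,120,320,320,3,"pics/s6.png")
c=capture("top");crop(c,220,130,380,290,4,"pics/t6.png")
E
```

```text
clock: 8.5
position: [0.4478, 0.0005, 0.0304]
tool_rot: [[0.96, -0.278, -0.028], [-0.278, -0.96, 0.008], [-0.029, 0.0, -1.0]]
force: [-8.4, 2.0, 7.5]
gripper_width: 0.005
```

View pics/s6.png

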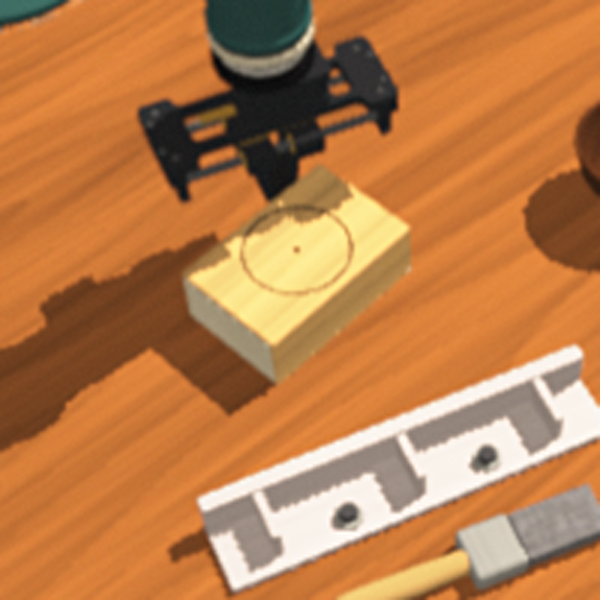

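View pics/t6.png

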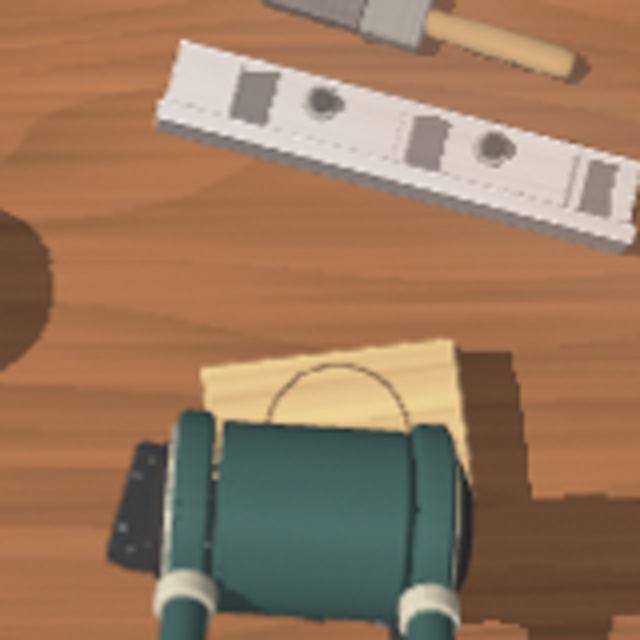

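```bash
cat >> h.py <<'E'
def fr(c,u0,v0,s,a,b):
    "+x top edge: a=-y corner, b=+y corner"
    q=topl(c,(np.array([a,b])+.5)/s-.5+[u0,v0],.055)
    d=q[1]-q[0];L=np.linalg.norm(d);y=d[:2]/L;x=np.array([y[1],-y[0]])
    ce=q.mean(0)[:2]-.05*x; th=np.arctan2(x[1],x[0]); F=np.array([.6755,-.069]);n=np.array([.9641,-.2656]);t=np.array([.2656,.9641])
    print("fr L",L.round(4),"centre",ce.round(4),"yaw",np.degrees(th).round(1),"fence xy",((ce-F)@n).round(4),((ce-F)@t).round(4))
E
python3 - <<'E'
from h import *
fr(capture("top"),220,130,4,(455,339),(202,370))
fr(capture("scene"),120,120,3,(276,345),(411,232))
E
```

```text
fr L 0.1509 centre [ 0.5173 -0.0336] yaw 6.7 fence xy -0.1619 -0.0079
fr L 0.1444 centre [ 0.5185 -0.0313] yaw 6.2 fence xy -0.1614 -0.0054
```

```bash
python3 -m inch '[[0,0.006,0.0006,0,0,-0.01,0],[0,0.006,0.0004,0,0,-0.01,0],[0,0.006,0.0002,0,0,-0.01,0],[0,0.006,0,0,0,0,0],[0,0.006,-0.0004,0,0,0,0],[0,0.006,-0.0006,0,0,0,0]]' 20
python3 - <<'E'
from h import *
c=capture("scene");crop(c,120,120,320,320,3,"pics/s7.png")
c=capture("top");crop(c,220,130,380,290,4,"pics/t7.png")
E
```

```text
clock: 9.3
position: [0.4726, 0.005, 0.0297]
tool_rot: [[0.961, -0.277, -0.027], [-0.277, -0.961, 0.014], [-0.03, -0.006, -1.0]]
force: [-8.7, 4.4, 8.4]
gripper_width: 0.007
```

View pics/t7.png

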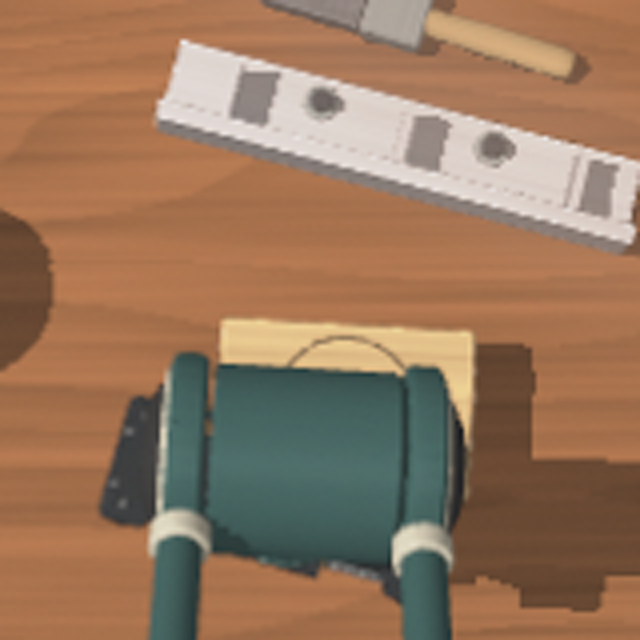

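View pics/s7.png

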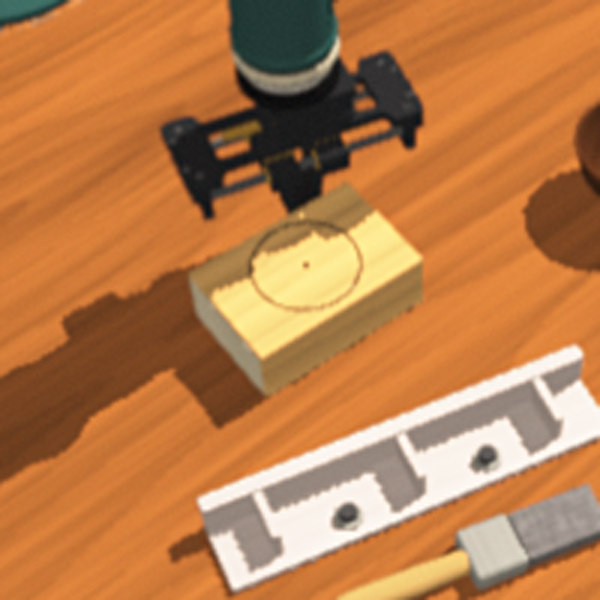

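```bash
python3 - <<'E'
from h import *
fr(capture("top"),220,130,4,(473,333),(220,320))
fr(capture("scene"),120,120,3,(262,357),(423,258))
E
```

```text
fr L 0.1501 centre [ 0.5337 -0.0357] yaw -3.3 fence xy -0.1456 -0.0056
fr L 0.1483 centre [ 0.5318 -0.0351] yaw -3.1 fence xy -0.1475 -0.0055
```

```bash
python3 -m inch '[[0,0.006,-0.0008,0,0,-0.01,0],[0,0.006,-0.001,0,0,-0.01,0],[0,0.006,-0.0012,0,0,-0.01,0],[0,0.006,-0.0012,0,0,0,0],[0,0.006,-0.0014,0,0,0,0],[0,0.006,-0.0016,0,0,0,0]]' 20
python3 - <<'E'
from h import *
c=capture("scene");crop(c,120,120,320,320,3,"pics/s8.png")
c=capture("top");crop(c,220,130,380,290,4,"pics/t8.png")
E
```

```text
clock: 10.1
position: [0.5014, 0.0031, 0.0295]
tool_rot: [[0.961, -0.276, -0.016], [-0.276, -0.961, 0.021], [-0.021, -0.016, -1.0]]
force: [-7.4, 4.3, 5.5]
gripper_width: 0.008
```

View pics/t8.png

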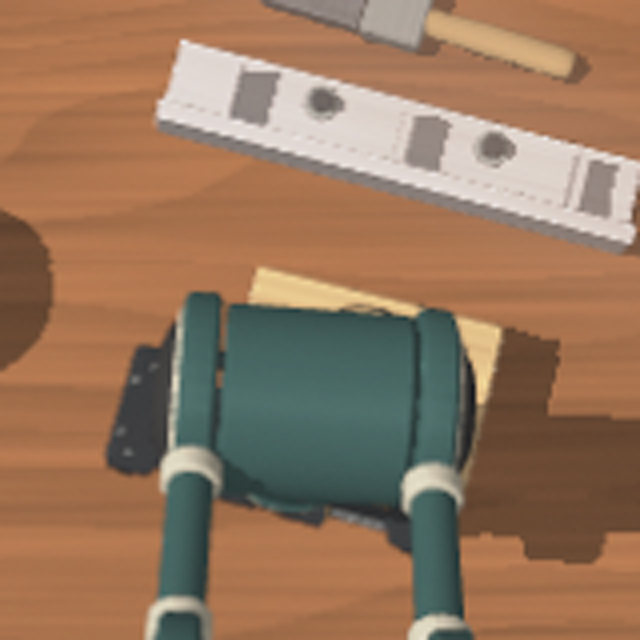

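View pics/s8.png

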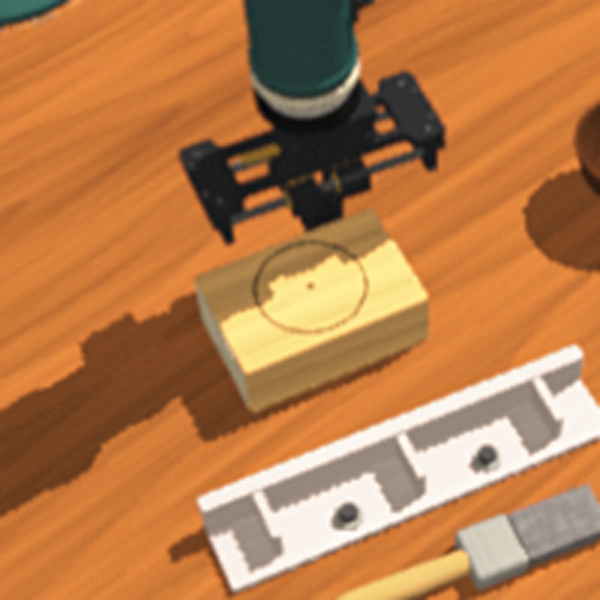

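```bash
python3 - <<'E'
from h import *
t=capture("top");s=capture("scene")
fr(t,220,130,4,(501,328),(257,267))
fr(s,120,120,3,(246,377),(428,293))
edge(s,120,120,3,(197,281),(375,210))
# fence direction same crops
for c,a,b,u,v,k in ((t,(637,239),(157,117),220,130,4),(t,(633,228),(156,114),220,130,4),(s,(199,500),(580,347),120,120,3)):
    q=topl(c,(np.array([a,b])+.5)/k-.5+[u,v],.04);d=q[1]-q[0];print(np.degrees(np.arctan2(d[1],d[0]))-90,np.linalg.norm(d),q.mean(0))
E
```

```text
fr L 0.1493 centre [ 0.5525 -0.0455] yaw -14.5 fence xy -0.1248 -0.01
fr L 0.1513 centre [ 0.5497 -0.0473] yaw -11.2 fence xy -0.1271 -0.0125
L 0.1501 centre [ 0.5562 -0.0456] yaw -13.5 fence xy -0.1212 -0.0091
-14.783742969281647 0.3011870492627475 [ 0.67659436 -0.07123906  0.04      ]
-13.950816899155939 0.29842550162170295 [ 0.6809324  -0.06982924  0.04      ]
-15.73491355134719 0.30087321945611356 [ 0.67629747 -0.0678877   0.04      ]
```

```bash
python3 -m inch '[[0,-0.0096,0.0027,0,0,0,0],[0,-0.0096,0.0027,0,-0.02,-0.016,0.01],[1,-0.003,-0.010,0,0,0,0],[1,-0.003,-0.011,0,0,0,0],[1,-0.003,-0.011,0,0,0,0],[1,0,0,0,0,0,0],[1,0,0,0,0,0,0]]' 20
python3 - <<'E'
from h import *
c=capture("scene");crop(c,120,120,320,320,3,"pics/s9.png")
cv2.imwrite("pics/s9raw.png",c["pixels"][:,:,::-1])
c=capture("top");crop(c,220,130,380,290,4,"pics/t9.png")
cv2.imwrite("pics/t9raw.png",c["pixels"][:,:,::-1])
E
```

```text
clock: 11.0
position: [0.4749, -0.0282, 0.0309]
tool_rot: [[0.964, -0.265, 0.013], [-0.265, -0.964, -0.005], [0.014, 0.001, -1.0]]
force: [0.1, -1.1, -0.0]
gripper_width: 0.437
```

View pics/t9.png

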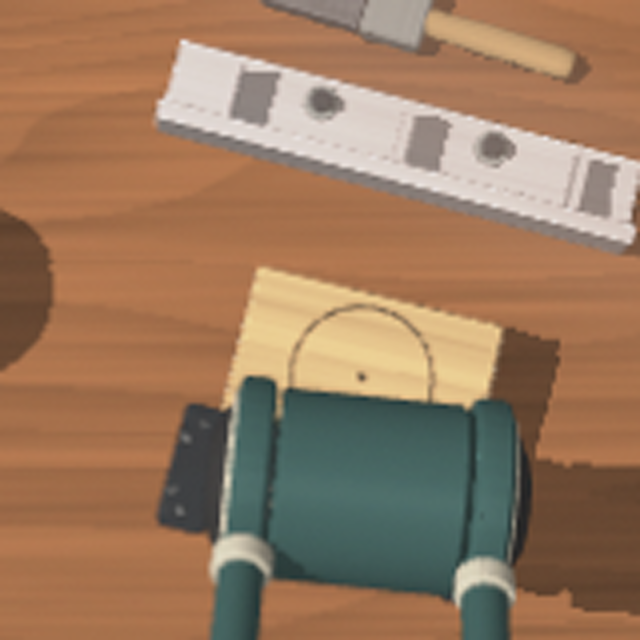

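View pics/s9.png

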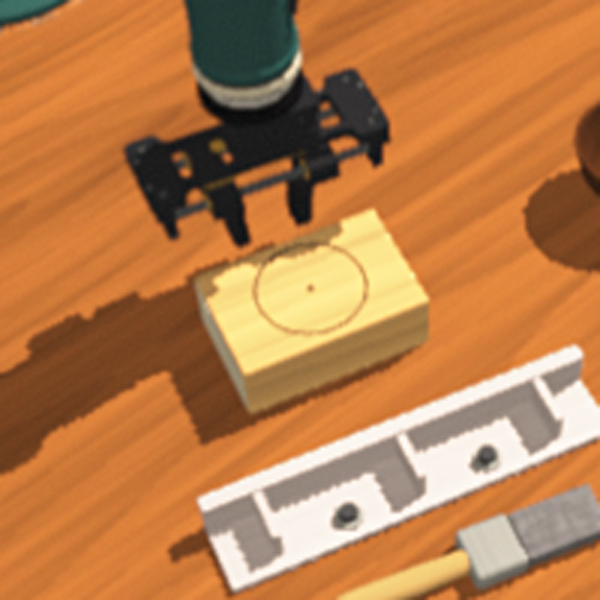

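```bash
cat >> h.py <<'E'
from scipy.ndimage import map_coordinates
def line(c,u0,v0,s,a,b,z,sign=None,ch=None,w=3.0):
    "subpixel fit of edge near segment a-b (crop px); returns world points ends, yaw-of-normal deg"
    im=c["pixels"].astype(float); im=im.mean(2) if ch is None else im[:,:,ch]
    p=(np.array([a,b],float)+.5)/s-.5+[u0,v0]; d=p[1]-p[0];L=np.hypot(*d);d/=L;n=np.array([-d[1],d[0]])
    o=np.arange(-w,w+.01,.1);pts=[]
    for r in np.arange(3,L-3,.5):
        q=p[0]+d*r+o[:,None]*n
        v=map_coordinates(im,[q[:,1],q[:,0]],order=1)
        g=np.gradient(np.convolve(v,np.ones(7)/7,'same'))[5:-5]
        if sign: g=g*sign
        else: g=abs(g)
        g=np.clip(g-0.5*g.max(),0,None); oo=o[5:-5]
        k=np.argmax(g); m=abs(oo-oo[k])<1
        pts.append(p[0]+d*r+n*(g[m]@oo[m]/g[m].sum()))
    W=topl(c,pts,z)[:,:2].astype(np.float32)
    vx,vy,x0,y0=cv2.fitLine(W,cv2.DIST_HUBER,0,.0005,.0001).ravel()
    if vy<0: vx,vy=-vx,-vy
    res=(W-[x0,y0])@[vy,-vx]
    print("yaw",np.degrees(np.arctan2(-vx,vy)).round(2),"mean pt",round(float(x0),4),round(float(y0),4),"rms mm",(1e3*np.sqrt(np.median(res**2))).round(2))
    return np.array([x0,y0]),np.array([vx,vy])
E
python3 - <<'E'
from h import *
t=capture("top");s=capture("scene")
T=(t,220,130,4);S=(s,120,120,3)
print("blank front");b=line(*T,(257,267),(500,328),.055);line(*S,(246,377),(428,293),.055)
print("blank back");line(*S,(240,262),(375,210),.055)
print("fence top-front");f=line(*T,(157,117),(633,230),.04);f2=line(*S,(199,500),(580,347),.04)
print("front back-bottom")
line(*T,(182,41),(637,160),.003)
print(observe()["position"])
E
```

```text
blank front
yaw -14.51 mean pt 0.6001 -0.0632 rms mm 0.39
yaw -14.29 mean pt 0.6016 -0.0552 rms mm 0.14
blank back
yaw -9.11 mean pt 0.5135 -0.012 rms mm 3.57
fence top-front
yaw -15.08 mean pt 0.6715 -0.0833 rms mm 0.39
yaw -15.48 mean pt 0.6717 -0.0703 rms mm 0.19
front back-bottom
yaw -15.5 mean pt 0.732 -0.0922 rms mm 0.4
[ 0.47493475 -0.02743108  0.03072839]
```

```bash
python3 -m inch '[[1,0,0,0,0.005,0.01,0],[1,0,0,0,0,0,0],[1,0,0,0,0,0,0],[1,0,0,0,0,0,0],[1,0,0,0,0,0,0],[1,0.0048,-0.0013,0,0,0,0],[1,0.0048,-0.0013,0,0,0,0],[1,0.0048,-0.0013,0,0,0,0]]' 20
```

```text
clock: 12.0
position: [0.4903, -0.0306, 0.0305]
tool_rot: [[0.965, -0.262, 0.001], [-0.262, -0.965, 0.001], [0.001, -0.001, -1.0]]
force: [-0.5, 0.2, 0.1]
gripper_width: 1.001
```

```bash
python3 -m inch '[[1,0.0039,-0.0011,0,0,0,0],[1,0.0039,-0.0011,0,0,0,0],[1,0.0039,-0.0011,0,0,0,0],[1,0.0039,-0.0011,0,0,0,0],[1,0.0039,-0.0011,0,0,0,0],[1,0.0039,-0.0011,0,0,0,0]]' 20
python3 - <<'E'
from h import *
c=capture("scene");crop(c,120,120,320,320,3,"pics/s10.png")
c=capture("top");crop(c,220,130,380,290,4,"pics/t10.png")
E
```

```text
clock: 12.6
position: [0.4986, -0.0334, 0.0276]
tool_rot: [[0.964, -0.263, -0.037], [-0.263, -0.965, 0.01], [-0.039, 0.0, -0.999]]
force: [-9.9, 4.1, 9.9]
gripper_width: 1.002
```

View pics/t10.png

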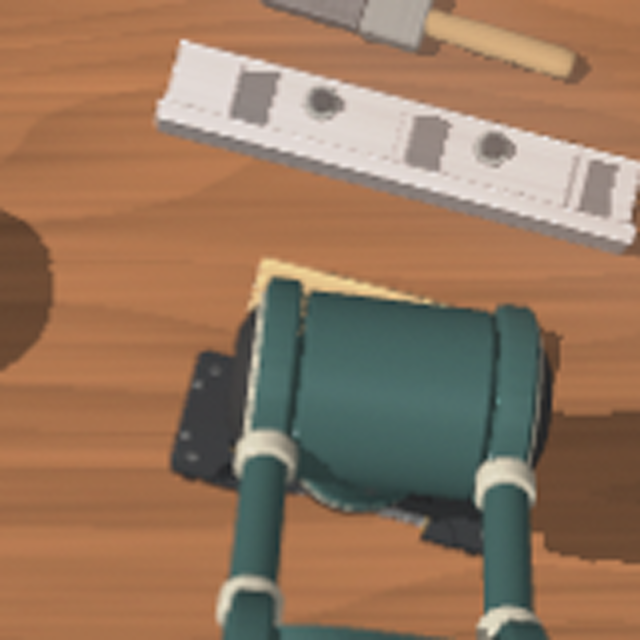

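View pics/s10.png

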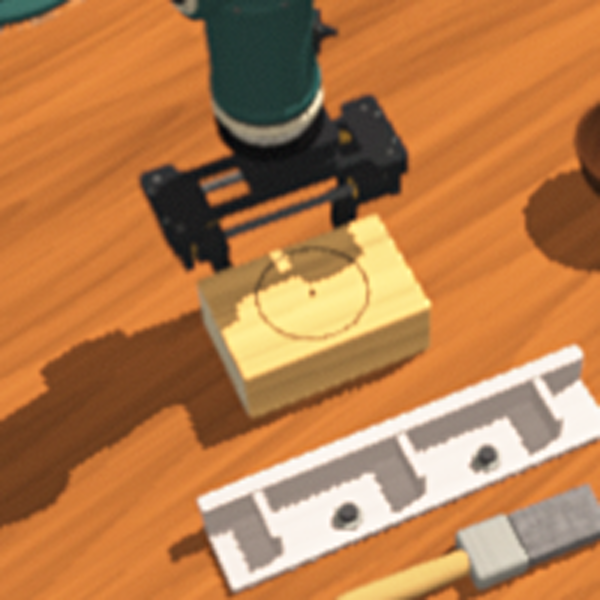

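```bash
python3 -m inch '[[1,0.0058,-0.0016,0,0,-0.01,0],[1,0.0058,-0.0016,0,0,-0.01,0],[1,0.0058,-0.0016,0,0,-0.01,0],[1,0.0058,-0.0016,0,0,0,0],[1,0.0058,-0.0016,0,0,0,0],[1,0.0058,-0.0016,0,0,0,0]]' 20
python3 - <<'E'
from h import *
c=capture("scene");crop(c,120,120,320,320,3,"pics/s11.png")
E
```

```text
clock: 13.3
position: [0.5109, -0.0375, 0.0238]
tool_rot: [[0.963, -0.264, -0.059], [-0.263, -0.965, 0.021], [-0.062, -0.005, -0.998]]
force: [-10.6, 2.6, 10.6]
gripper_width: 0.998
```

View pics/s11.png

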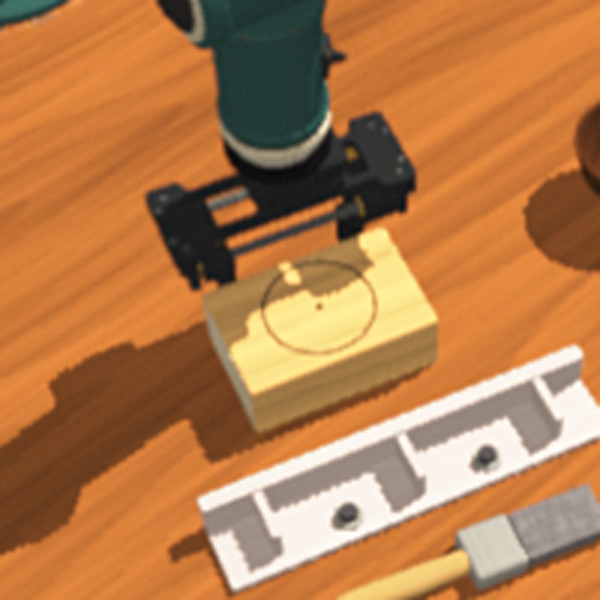

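```bash
python3 - <<'E'
from h import *
s=capture("scene");S=(s,120,120,3)
line(*S,(253,393),(436,319),.055);line(*S,(199,500),(580,347),.04)
E
```

```text
yaw -15.16 mean pt 0.6206 -0.061 rms mm 0.14
yaw -15.48 mean pt 0.6717 -0.0703 rms mm 0.19
```

```bash
python3 -m inch '[[1,-0.0096,0.0026,0,0,0,0],[1,-0.003,0.001,0.005,-0.01,-0.03,0],[1,0,0,0.003,-0.01,-0.025,0],[1,0,0,0,0,0,0],[1,0,0,0,0,0,0]]' 20
python3 - <<'E'
from h import *
t=capture("top");s=capture("scene");S=(s,120,120,3)
crop(t,220,130,380,290,4,"pics/t12.png");
line(*S,(253,393),(436,319),.055);line(*S,(199,500),(580,347),.04)
E
```

```text
clock: 13.9
position: [0.4988, -0.0342, 0.0315]
tool_rot: [[0.965, -0.264, 0.001], [-0.264, -0.965, -0.0], [0.001, 0.0, -1.0]]
force: [-0.3, 0.6, -0.1]
gripper_width: 1.002
yaw -15.13 mean pt 0.6191 -0.067 rms mm 0.14
yaw -15.48 mean pt 0.6717 -0.0703 rms mm 0.18
```

View pics/t12.png

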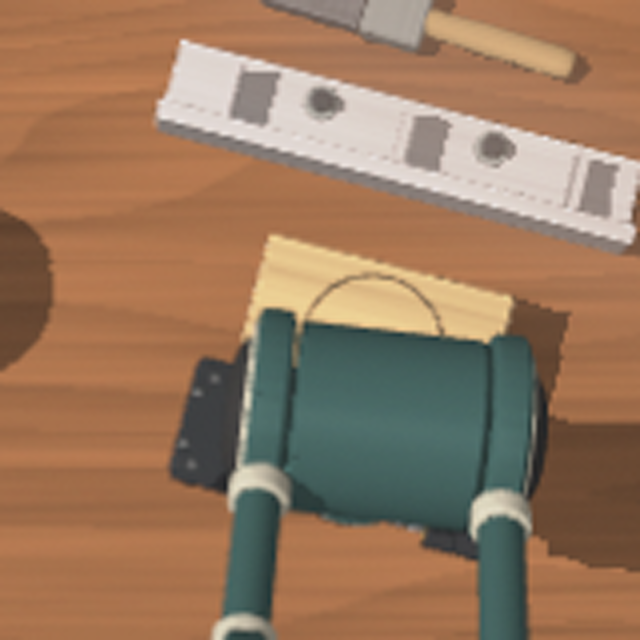

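```bash
python3 -m inch '[[1,0.0058,-0.0016,0,0,0,0],[1,0.0058,-0.0016,0,0,0,0],[1,0.0058,-0.0016,0,0,-0.015,0],[1,0.0058,-0.0016,0.001,0,-0.03,0],[1,0.0058,-0.0016,0.001,-0.01,-0.03,0],[1,0.0058,-0.0016,0.001,-0.01,-0.03,0],[1,0.0058,-0.0016,0.001,-0.01,-0.02,0],[1,0.0058,-0.0016,0.001,0,-0.02,0]]' 20
python3 - <<'E'
from h import *
c=capture("scene");crop(c,120,120,320,320,3,"pics/s13.png")
E
```

```text
clock: 14.8
position: [0.5366, -0.0457, 0.0298]
tool_rot: [[0.956, -0.265, 0.124], [-0.263, -0.964, -0.027], [0.127, -0.007, -0.992]]
force: [-5.8, 2.2, 2.4]
gripper_width: 1.001
```

View pics/s13.png

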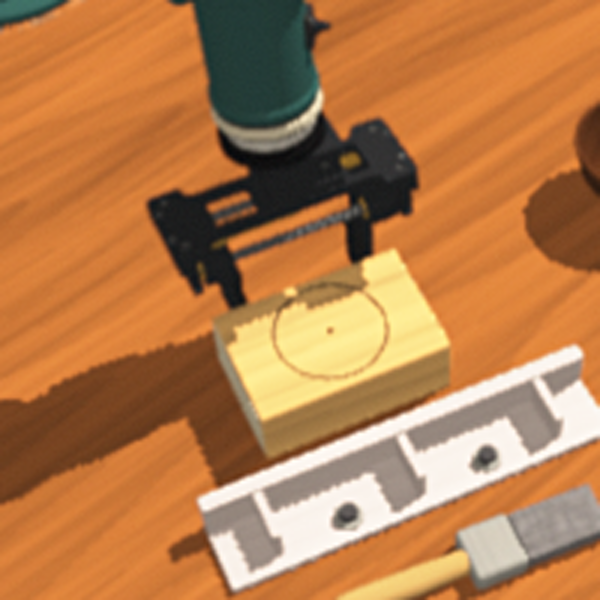

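```bash
python3 - <<'E'
from h import *
s=capture("scene");S=(s,120,120,3)
b,v=line(*S,(264,417),(450,345),.055);f,w=line(*S,(199,500),(580,347),.04)
n=np.array([w[1],-w[0]]);print("gap",(b-f)@n)
E
```

```text
yaw -15.18 mean pt 0.641 -0.0738 rms mm 0.13
yaw -15.52 mean pt 0.6584 -0.1178 rms mm 0.19
gap -0.028458167
```

```bash
python3 -m inch '[[1,0.0058,-0.0016,0,0.005,0.015,0],[1,0.0058,-0.0016,0,0.005,0.015,0],[1,0.0058,-0.0016,0,0.005,0.01,0],[1,0.0058,-0.0016,0,0,0.005,0],[1,0.0058,-0.0016,0,0,0,0]]' 20
python3 - <<'E'
from h import *
c=capture("scene");crop(c,120,120,320,320,3,"pics/s14.png")
E
```

```text
clock: 15.4
position: [0.5552, -0.0514, 0.028]
tool_rot: [[0.963, -0.266, 0.052], [-0.266, -0.964, -0.006], [0.052, -0.008, -0.999]]
force: [-8.4, 2.9, 9.0]
gripper_width: 1.001
```

View pics/s14.png

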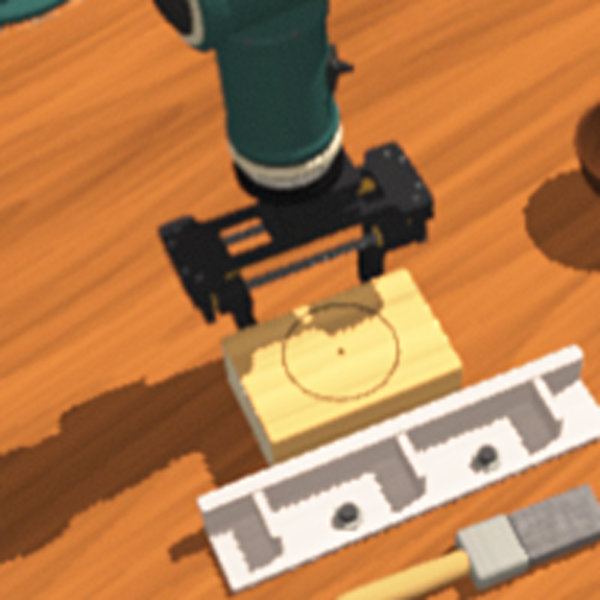

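```bash
python3 - <<'E'
from h import *
s=capture("scene");S=(s,120,120,3)
b,v=line(*S,(275,441),(462,362),.055,w=2);f,w=line(*S,(199,500),(580,347),.04,w=2)
n=np.array([w[1],-w[0]]);print("gap",(b-f)@n)
E
```

```text
yaw -14.66 mean pt 0.6609 -0.0787 rms mm 0.11
yaw -15.63 mean pt 0.6723 -0.0705 rms mm 0.14
gap -0.008802263
```

```bash
python3 -m inch '[[1,0.0048,-0.0013,0,0,0,0],[1,0.0048,-0.0013,0,0,-0.005,0],[1,0.0048,-0.0013,0,0,-0.01,0],[1,0.0048,-0.0013,0,0,-0.01,0]]' 20; python3 - <<'E'
from station import *
s=observe();print(s["force"],s["ft_torque"])
E
python3 -m inch '[[1,0.0048,-0.0013,0,0,-0.01,0]]'
```

```text
clock: 15.9
position: [0.5649, -0.0542, 0.0264]
tool_rot: [[0.962, -0.267, 0.053], [-0.267, -0.964, -0.001], [0.051, -0.013, -0.999]]
force: [-20.7, 6.9, 16.5]
gripper_width: 0.998
[-20.74201973   6.91967268  16.5329811 ] [0.99447118 3.06092136 0.09560218]
clock: 16.0
position: [0.5648, -0.0541, 0.0256]
tool_rot: [[0.962, -0.267, 0.052], [-0.267, -0.964, 0.001], [0.05, -0.015, -0.999]]
force: [-16.9, 5.4, 13.7]
gripper_width: 1.001
```

```bash
python3 -m inch '[[1,0.007,-0.0019,0,0,0,0],[1,0.008,-0.0022,0,0,0,0]]'; python3 - <<'E'
from h import *
c=capture("scene");crop(c,120,120,320,320,3,"pics/s15.png")
print(observe()["force"])
E
```

```text
clock: 16.2
position: [0.5643, -0.0542, 0.0233]
tool_rot: [[0.964, -0.267, 0.018], [-0.267, -0.964, 0.009], [0.015, -0.013, -1.0]]
force: [-26.7, 7.8, 21.4]
gripper_width: 1.003
[-25.8587606    7.99962118  21.4390423 ]
```

View pics/s15.png

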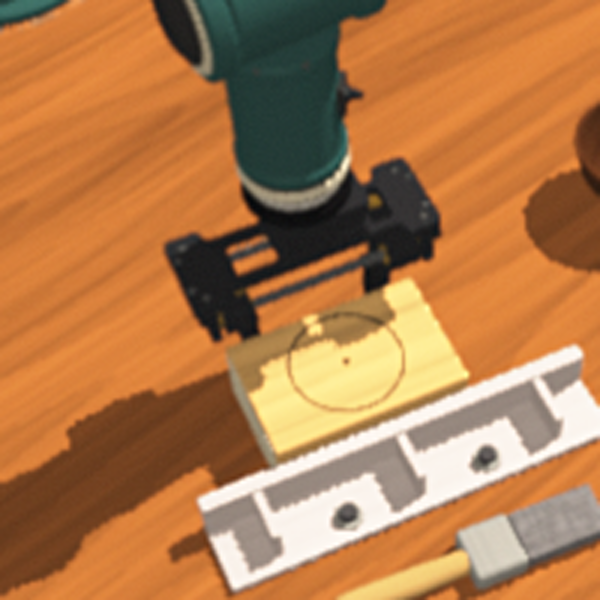

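```bash
python3 -m inch '[[1,-0.0096,0.0026,0,0,0,0],[1,-0.0144,0.004,0,0,0,0],[1,-0.0144,0.004,0.01,0,0,0],[1,0,0,0.04,0,0,0],[1,0,0,0.04,0,0,0],[1,0,0,0.04,0,0,0],[1,-0.035,0,0,0,0,0],[1,-0.035,0,0,0,0,0],[1,-0.035,0,0,0,0,0],[1,0,0,0,0,0,0]]'; python3 - <<'E'
from h import *
c=capture("scene");crop(c,120,120,320,320,3,"pics/s16.png")
c=capture("top");crop(c,220,110,380,270,4,"pics/t16.png")
cv2.imwrite("pics/t16full.png",c["pixels"][:,:,::-1])
E
```

```text
clock: 17.25
position: [0.4283, -0.0464, 0.1635]
tool_rot: [[0.963, -0.267, 0.043], [-0.268, -0.963, 0.001], [0.041, -0.013, -0.999]]
force: [1.0, -0.3, -0.5]
gripper_width: 0.997
```

View pics/s16.png

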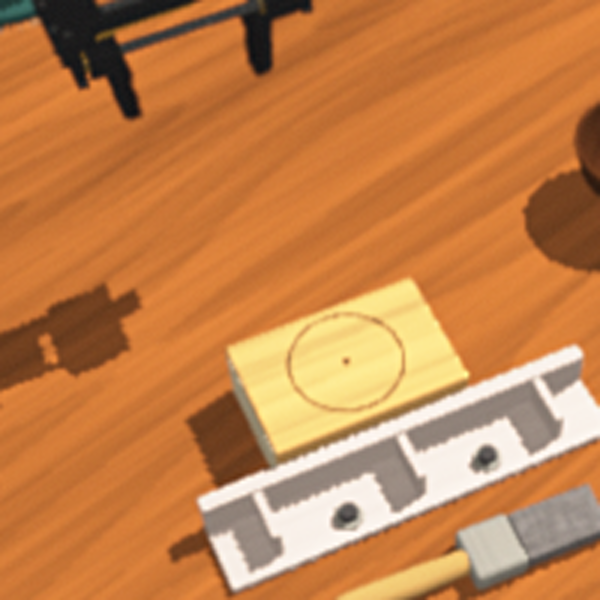

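View pics/t16.png

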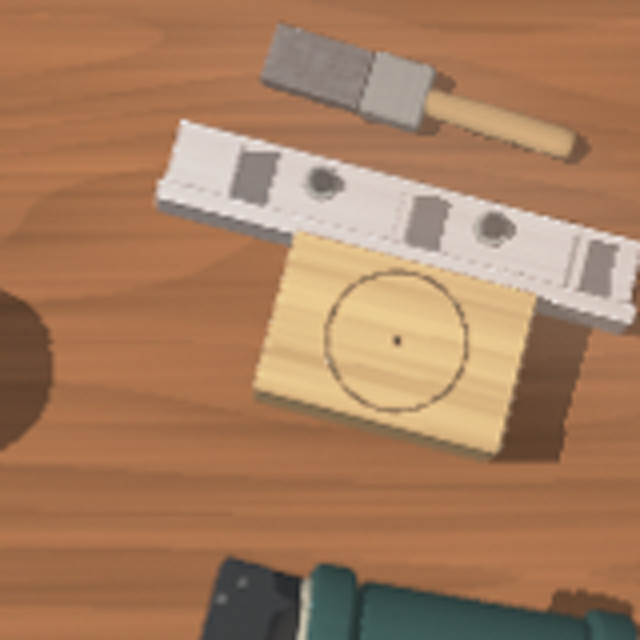

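View pics/t16full.png

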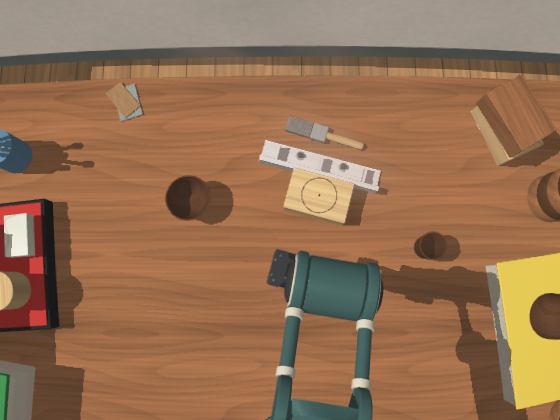

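```bash
python3 - <<'E'
from h import *
s=capture("scene");S=(s,120,120,3);t=capture("top");T=(t,220,110,4)
bf,_=line(*S,(278,451),(467,376),.055,w=2);bb,_=line(*S,(228,349),(413,280),.055,w=2);f,w=line(*S,(199,500),(580,347),.04,w=2)
n=np.array([w[1],-w[0]]);print("gap scene front,back+.1",(bf-f)@n,(bb-f)@n+.1)
bb,_=line(*T,(254,388),(495,451),.055,w=2)
f2,w2=line(*T,(157,197),(285,232),.04,w=1.5);f3,_=line(*T,(545,298),(633,318),.04,w=1.5)
n=np.array([.9645,-.264]);print((bb-f2)@n+.1,(bb-f3)@n+.1)
print("circle centre",topl(t,[(np.array([397,341])+.5)/4-.5+[220,110]],.055),topl(s,[(np.array([346,361])+.5)/3-.5+120],.055))
E
```

```text
yaw -15.46 mean pt 0.6721 -0.0729 rms mm 0.12
yaw -15.74 mean pt 0.5727 -0.0573 rms mm 0.16
yaw -15.52 mean pt 0.6727 -0.0707 rms mm 0.28
gap scene front,back+.1 3.53629e-06 1.7777085e-05
yaw -15.55 mean pt 0.5753 -0.0545 rms mm 0.34
yaw -15.75 mean pt 0.7048 0.038 rms mm 0.38
yaw -13.99 mean pt 0.6422 -0.1905 rms mm 0.17
-0.0004692483842372863 -0.00045153668522834867
circle centre [[ 0.62277687 -0.06909078  0.055     ]] [[ 0.62065168 -0.0679344   0.055     ]]
```

```bash
python3 - <<'E'
from station import *
print(close_job(), observe()["clock"])
E
```

```text
the job is handed in; nothing more can be done
the job is handed in; nothing more can be done
```

The blank now lies flat against the fence along one long side, with its centre about 14 mm from the fence's middle, so the whole side is backed. I handed the job in at about 17 s on the robot's clock, with the gripper clear of everything.

- **Turning:** I turned the blank with closed-finger pushes. The first was on the far long side near one end, about 22°. The next pushes were on the near side at the other end, about 31°.
- **Squaring:** I finished squaring with both open fingers against the near long side. It then stood square within about 0.3°, with roughly 50 mm clear of the fence.
- **Straight push:** The same two fingers pushed it straight up to the fence. The force readings I took peaked at about 35 N at the wrist, when I pressed it home.

**Last checks:**
- **Alignment:** In the scene camera the blank's front edge is at -15.5° and the fence at -15.5°.
- **Gap:** The gap measures 0.0 mm in the scene camera and about 0.5 mm in the top camera, which is within the calibration error.
- **Bystanders:** The bowl, cup and brush look unmoved in the top picture.

**Where readings disagreed:**
- One yaw reading, about 9 mm before contact, showed the blank near 1° off the fence. It did not appear in the final measurements.
- A fit to a short piece of the fence edge in the top picture gave -14.0°. I put this down to the short length, since every other fence fit in the last check gave about -15.5°.
- The tool tilted by up to about 0.12 rad during the final push, but it was nearly level again by the time the blank was pressed home.

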